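# Empty a wheeled tub of used sample pots at the tipping stand

## Robot

A 6-joint arm with a two-finger parallel gripper is mounted at the origin on a cart in front of the work surface, level with it; the furniture and walls round the work are solid. World frame = base frame: x ahead of the robot, y to its left, z up, the work surface at z = 0. Lengths are in m, angles in rad, forces in N, time in s.
With the tool pointing down it reaches from about 0.3 to 0.775 m from the base axis. Payload 14.6 kg.
Tool frame: the origin (TCP) lies at the very end of the fingers, on their centre line; the grasp point (between the pads) lies 19 mm behind it; z points along the fingers, y is the line along which they close (so a half turn about z gives the same grasp; the last joint's range is limited). The gripper opens to 94 mm and grips with 3 to 60 N. Pads are 16 mm wide; open, the fingers measure 119 mm over their backs; the gripper's body (75 mm by 177 mm) begins 78 mm behind the grasp point.
Start: joints at [-1.265, 0.3, 1.521, -0, 1.321, -0.067], TCP at [0.2, -0.512, 0.205] pointing down, gripper open.
Joint ranges: [-3.03, 3.03], [-0.79, 2.21], [0.23, 2.52], [-1.04, 4.18], [0, 3.07], [-2.55, 2.55]. Speed limits (rad/s): [2.22, 2.22, 2.57, 3.14, 3.14, 3.14].

## Interface

Orientations are given as [roll, pitch, yaw] about the fixed x, y, z axes, in that order (R = Rz(yaw) Ry(pitch) Rx(roll)).
In Python, from station import * gives the robot as it stands.
- The arm moves only by the tool jog_arm, never from a script. Its argument "rows" is a list of rows, each a list of 3 entries, a list of its own where there are three numbers: the shift along the tool's x, y, z in m, then the turn about the tool's z in degrees, then the finger opening in m, from 0 to 0.094. A call has 1 to 12 rows; each row shifts and turns the commanded pose from where the row before left it, along the tool's axes as they then stand; what a row does not reach is not made up. A row lasts 1/12 s, in which the tool goes at most 41.7 mm and 7.16 degrees, less where a joint would pass 70% of its speed; a pose out of reach is approached as far as the arm can. A call is refused whole if a number of a shift passes 0.0417 or a number of a turn 7.16, either way. A call with a gripper value outside its range is refused whole. The fingers move at their own pace and stop on an object; "squeeze" is the grip in N (left out, the last holds). Time passes only in rows, so rows that do not move let the fingers close. It gives the time, the measured TCP pose, the force, the opening and the grip force at its end, in the units of the state.
- get_obs(): the state, without advancing time (a new reading comes with each control period).
- camera(name): name is "side" or "top"; returns a dict with "image" (384x512x3 uint8, red, green, blue), "range_z" (384x512 float32, m along the optical axis (not along the pixel's ray), 0 where there is no reading), "K" (3x3 intrinsics, pixels), "world_from_camera" (4x4, takes a point from camera to world coordinates). Camera axes: x right, y up, looking along -z (the intrinsics and any distortion apply to the point x, -y, -z); pixel columns grow to the right and rows downward; lengths in m; the calibration is good to about 2 mm. A picture is of the moment at which its call begins.
- hand_in(): hands the job in; it is judged then, once.
Trained networks look in a picture, given as the dict that the camera call returned (one of the last four; its "shot" number tells which), for a name from the list of things; names that differ only in an ending like _2 or _b are one class to them, and where a whole thing is asked for, a point or a joint stands for the part that bears it (a point fixed in the world has none). Each returns a list of dicts, best first, with "p" (0 to 1); they miss things now and then, are a little off and sometimes report something else, mostly with a low value. They report only what shows in the picture. A call takes as long as a camera call.
- search_frame(label, picture): "at" ([column, row] as shares, 0 to 1, of the picture: columns of its width, rows of its height, amid what is visible of it).
- spot_point(label, picture): "at" ([column, row] as shares, 0 to 1, of the picture: columns of its width, rows of its height: a listed point, or the origin of a listed thing).
The state is a dict: "time_s": time; "qpos": joint angles; "joint_vel": joint speeds; "tau": joint torques, N m; "ee_pos": TCP position; "eef_rot": TCP orientation; "force": force on the tool from outside, world axes, zero at the start; "moment": the same for the moment, N m; "grip_width": finger opening in m; "grip_force": force on a finger pad.
Only numpy, scipy, OpenCV 4.12 (cv2) and the standard library are available. Lean on these libraries where they do the work, as an engineer would, in place of code of your own. Each camera call takes 0.05 s, during which the arm holds its last target. There are 200 camera calls.

## Task

Lift the wheeled tub, with the three sample pots in it, onto the tipping stand so that it faces the tray with its wheels up by the stops; set it down and let go. Then raise its tail so that it tips forward over its wheels until all three pots have gone into the tray, and ease it back down to stand level on the stand as before. Let the pots slide out by themselves without touching them, do not let the tub slam down, and leave the other things on the bench where they are.

Things in the scene. Friction and masses are not known exactly. Their poses are not given: they have to be found in the camera images.
- tub: Wheeled tipping tub, bare metal, 136 mm wide, about 0.48 kg. Origin on the ground under the axle's middle; +x forward over the spout, +z up. Runs from x -118 (tail wall) to +56 mm (spout lip, 50 mm up; spout slopes 20 deg). Floor 33, walls 88 mm up. Two free 48 mm wheels, 12 mm wide, centred at y +-84 mm; axle 186 mm long. Feet at x -106 mm. Standing level it rests on wheels and feet.
- tub_grip (a point): Middle of the tub's carrying grip: flat black bar across the tub (along its y), 12 mm thick along the tub's x, 22 mm high, 118 mm long, on two uprights; 58 mm behind the axle, 137 mm above the ground the tub stands on. Loaded, the tub balances within about 10 mm of it; held by the flat faces it hangs level. The pots' tops are 45 mm below this point.
- tub_bar (a point): Middle of the tub's tail bar: round steel bar 12 mm thick across the tub (along its y), 78 mm free between its two arms, 168 mm behind the axle, 84 mm above the ground the tub stands on, 48 mm clear of the tail wall. Raising it in an arc about the axle (radius 178 mm) turns the tub nose-down over its wheels; being round, it turns between the fingers.
- tub_axle (a point): Middle of the tub's axle, 24 mm above the ground the wheels stand on; same axes as the tub.
- stand: Fixed tipping stand of painted sheet steel. Origin on the bench under the docked axle; +x to the tray (the way the tub must face). Deck 110 mm up, x -180 to -30 mm; from there two 24 mm wide prongs, centred at y +-87 mm, carry the wheels on to x +35; the spout swings down in the gap between. Stops at x +26 mm, 20 mm high. Cheeks at y +-98 mm, 20 mm above the deck, then flared: 5 mm beside each axle end.
- tray: Open steel discard tray, fixed, 250 x 230 mm, 65 mm high, walls and floor 3 mm. Origin under the centre of its floor, axes as the stand's; its near end reaches under the prongs, so that the spout tips into it. Tipped 80 degrees, the tub empties; should pots jam in the spout, rock it down to 55 degrees and up again.
- pot_a_mid (a point): Centre (half-way up) of one of the three lidded sample pots in the tub, 41 mm across, 59 mm tall, about 30 g; at the start it stands upright in the tub, near the tail on the left.
- pot_a: The same pot: origin at the centre of its underside, z its own axis.
- pot_b_mid (a point): Centre (half-way up) of one of the three lidded sample pots in the tub, 41 mm across, 59 mm tall, about 30 g; at the start it stands upright in the tub, near the tail on the right.
- pot_b: The same pot: origin at the centre of its underside, z its own axis.
- pot_c_mid (a point): Centre (half-way up) of one of the three lidded sample pots in the tub, 41 mm across, 59 mm tall, about 30 g; at the start it stands upright in the tub, further forward.
- pot_c: The same pot: origin at the centre of its underside, z its own axis.
- rack: Bystander: two-row tube rack full of capped tubes, 54 x 191 x 96 mm. Origin at the centre of its underside.
- spare_pot: Bystander: a single sample pot that stands on the bench by itself, 41 mm across, 59 mm tall; not part of the job. Origin at the centre of its underside.
- dropper: Bystander: small dropper bottle, 36 mm across, 85 mm tall. Origin at the centre of its underside.
- timer: Bystander: small wedge-shaped timer, 48 x 70 x 56 mm. Origin at the centre of its underside.
- tape: Bystander: roll of tape lying flat, 66 mm across, 19 mm high. Origin at the centre of its underside.
- dish: Bystander: round shallow dish, 60 mm across, 14 mm high. Origin at the centre of its underside.
- wash: Bystander: wash bottle with a bent spout, 63 x 117 x 206 mm. Origin at the centre of its underside.

How it is judged:
On the way, in this order (a step that is already met when the one before it is completed fails the run):
1. the tub stands level on the stand, facing the tray with its wheels by the stops, let go, with all three pots still in it (x of tub_axle in the frame of stand between -0.02 and 0.008 m and y of tub_axle in the frame of stand between -0.01 and 0.01 m and z of tub_axle in the frame of stand between 0.126 and 0.141 m and angle between tub's own z axis and vertical below 0.07 rad and angle between the x axis of tub and the x axis of stand, either way round below 0.12 rad and contact force between the fingers and tub below 0.2 N and linear speed of tub below 0.03 m/s and x of pot_a_mid in the frame of tub between -0.12 and 0.04 m and y of pot_a_mid in the frame of tub between -0.07 and 0.07 m and z of pot_a_mid in the frame of tub between 0.03 and 0.11 m and x of pot_b_mid in the frame of tub between -0.12 and 0.04 m and y of pot_b_mid in the frame of tub between -0.07 and 0.07 m and z of pot_b_mid in the frame of tub between 0.03 and 0.11 m and x of pot_c_mid in the frame of tub between -0.12 and 0.04 m and y of pot_c_mid in the frame of tub between -0.07 and 0.07 m and z of pot_c_mid in the frame of tub between 0.03 and 0.11 m), for 0.2 s.
2. the tub is tipped well forward (more than 35 degrees) on its wheels by the stops, and all three pots have gone into the tray (x of tub_axle in the frame of stand between -0.02 and 0.008 m and y of tub_axle in the frame of stand between -0.01 and 0.01 m and z of tub_axle in the frame of stand between 0.126 and 0.141 m and angle between tub's own z axis and vertical above 0.61 rad and x of pot_a_mid in the frame of tray between -0.125 and 0.125 m and y of pot_a_mid in the frame of tray between -0.115 and 0.115 m and z of each of pot_a_mid, pot_b_mid, pot_c_mid in the frame of tray below 0.08 m and x of pot_b_mid in the frame of tray between -0.125 and 0.125 m and y of pot_b_mid in the frame of tray between -0.115 and 0.115 m and x of pot_c_mid in the frame of tray between -0.125 and 0.125 m and y of pot_c_mid in the frame of tray between -0.115 and 0.115 m), for 0.1 s.
At the end, for the whole second after the job is handed in: All three pots lie at rest within the walls of the tray (centres below 80 mm above the bench); the tub stands level (within 4 degrees) and at rest on the stand, facing the tray within 7 degrees, its axle within 20 mm of the place against the stops and 10 mm of the middle, and nothing holds it (x of tub_axle in the frame of stand between -0.02 and 0.008 m and y of tub_axle in the frame of stand between -0.01 and 0.01 m and z of tub_axle in the frame of stand between 0.126 and 0.141 m and angle between tub's own z axis and vertical below 0.07 rad and angle between the x axis of tub and the x axis of stand, either way round below 0.12 rad and contact force between the fingers and tub below 0.2 N and linear speed of each of tub, pot_a, pot_b, pot_c below 0.03 m/s and x of pot_a_mid in the frame of tray between -0.125 and 0.125 m and y of pot_a_mid in the frame of tray between -0.115 and 0.115 m and z of each of pot_a_mid, pot_b_mid, pot_c_mid in the frame of tray below 0.08 m and x of pot_b_mid in the frame of tray between -0.125 and 0.125 m and y of pot_b_mid in the frame of tray between -0.115 and 0.115 m and x of pot_c_mid in the frame of tray between -0.125 and 0.125 m and y of pot_c_mid in the frame of tray between -0.115 and 0.115 m); the robot touches nothing.
It fails at once if the fingers touch a pot (contact force between the fingers and pot_a above 1 N or contact force between the fingers and pot_b above 1 N or contact force between the fingers and pot_c above 1 N).
It fails at once if the tub is slammed down or let fall (it turns faster than 4 rad/s) (angular speed of tub above 4 rad/s).
It fails at once if another thing on the bench is moved by more than 30 mm (distance of any of rack, spare_pot, dropper, timer, tape, dish, wash from where it was at the start of the episode above 0.03 m).
It also fails if it takes over 67 s, if anything falls off the work surface, if the arm or the gripper's body presses on something with over 40 N, if the wrist force passes 120 N, or if a joint passes its speed limit or range.

## Working session

There is one attempt and no reset: what is moved stays moved. The work goes in short steps, Python scripts to look and compute and a tool call to move; the robot and the scene stay as the last step left them, time stands still between calls to the robot, and variables do not carry over. Pictures are saved under pics/ and viewed, at most 10 in all, crops included, and the job is handed in when it is done.

Besides the shell and the picture viewer there is one more tool, called as name([rows], argument=value, ...), one row to a line, values as JSON. jog_arm: Moves the arm, as the interface text tells. Its arguments: {"type":"object","properties":{"rows":{"type":"array","items":{"type":"array"}},"squeeze":{"type":"number"}},"required":["rows"]}

```bash
mkdir -p pics
cat > h.py <<'E'
from station import *
import numpy as np, cv2
def back(c,u,v,z=None,k=2):
    K=c["K"];M=c["world_from_camera"]
    d=np.array([(u-K[0,2])/K[0,0],-(v-K[1,2])/K[1,1],-1])
    if z is None:
        p=c["range_z"][int(v)-k:int(v)+k+1,int(u)-k:int(u)+k+1];p=p[p>0]
        return M[:3,:3]@(d*np.median(p))+M[:3,3]
    w=M[:3,:3]@d; return M[:3,3]+w*(z-M[2,3])/w[2]
E
python3 - <<'E'
from h import *
for n in("top","side"):
    c=camera(n);cv2.imwrite(f"pics/{n}0.png",c["image"][:,:,::-1])
    print(n,c["K"].round(1).tolist(),c["world_from_camera"].round(3).tolist(),[k for k in c])
    for l in("tub","tub_grip","tub_bar","tub_axle","stand","tray","pot_a_mid","rack","spare_pot","wash","timer","dropper","tape","dish"):
        for r in spot_point(l,c)[:3]:
            u,v=r["at"][0]*512,r["at"][1]*384
            try:p=back(c,u,v).round(3)
            except Exception:p=None
            z={"tub_grip":.137,"tub_bar":.084,"tub_axle":.024,"pot_a_mid":.063}.get(l,0)
            print(l,round(r["p"],2),round(u),round(v),p,back(c,u,v,z).round(3))
print(get_obs())
E
```

```text
top [[396.8, 0.0, 263.6], [0.0, 396.8, 186.9], [0.0, 0.0, 1.0]] [[0.083, 0.975, -0.208, 0.248], [-0.997, 0.082, -0.013, -0.028], [0.004, 0.208, 0.978, 1.379], [0.0, 0.0, 0.0, 1.0]] ['image', 'range_z', 'K', 'world_from_camera', 'shot']
tub 0.6 344 221 [ 0.44  -0.293  0.032] [ 0.445 -0.299  0.   ]
tub_grip 0.79 371 214 [ 0.453 -0.354  0.145] [ 0.454 -0.356  0.137]
tub_bar 0.7 370 204 [ 0.483 -0.351  0.146] [ 0.495 -0.368  0.084]
tub_bar 0.57 399 212 [ 0.475 -0.463  0.087] [ 0.475 -0.464  0.084]
tub_axle 0.94 343 217 [ 0.453 -0.29   0.033] [ 0.455 -0.292  0.024]
stand 0.87 236 196 [0.499 0.083 0.003] [0.5   0.084 0.   ]
stand 0.74 369 214 [ 0.471 -0.374  0.039] [ 0.477 -0.384  0.   ]
tray 0.67 209 191 [0.511 0.181 0.002] [0.511 0.181 0.   ]
tray 0.63 373 203 [ 0.487 -0.358  0.147] [ 0.516 -0.397  0.   ]
tray 0.47 373 205 [ 0.482 -0.358  0.146] [ 0.51  -0.397  0.   ]
pot_a_mid 0.45 377 224 [ 0.431 -0.39   0.09 ] [ 0.434 -0.398  0.063]
rack 0.63 270 148 [ 0.677 -0.021  0.034] [ 0.688 -0.02   0.   ]
spare_pot 0.63 323 165 [ 0.63  -0.212  0.027] [ 0.638 -0.215  0.   ]
wash 0.69 140 166 [0.
[... 2274 characters left out ...]
.08 ] [ 0.496 -0.431  0.   ]
{'time_s': 1.5, 'qpos': array([-1.26462732e+00,  2.99904801e-01,  1.52098971e+00,  1.03535436e-07,
        1.32070992e+00, -6.66035722e-02]), 'joint_vel': array([-0.00236956, -0.0012211 ,  0.0005456 ,  0.00076671, -0.00179408,
        0.00206641]), 'tau': array([ 3.37409610e-04, -5.31657565e+01, -3.52916622e+01,  7.08793360e-02,
        2.13210576e-02, -8.44163822e-06]), 'ee_pos': array([ 0.20030243, -0.51222055,  0.2054473 ]), 'eef_rot': array([-3.14158091e+00, -8.84098967e-07,  3.72772556e-01]), 'force': array([-0.13428099,  0.12080809, -0.6390583 ]), 'moment': array([ 0.03615622, -0.01403671, -0.00694238]), 'grip_force': 0.0, 'grip_width': 0.09387422620641481}
```

Run:
```python
import cv2
a=cv2.imread("pics/top0.png");b=cv2.imread("pics/side0.png")
cv2.imwrite("pics/t1.png",cv2.resize(a[110:290,100:440],None,fx=2.35,fy=2.35,interpolation=cv2.INTER_CUBIC))
cv2.imwrite("pics/s1.png",cv2.resize(b[110:320,150:400],None,fx=2.8,fy=2.8,interpolation=cv2.INTER_CUBIC))
```

```text
(no output)
```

View pics/t1.png

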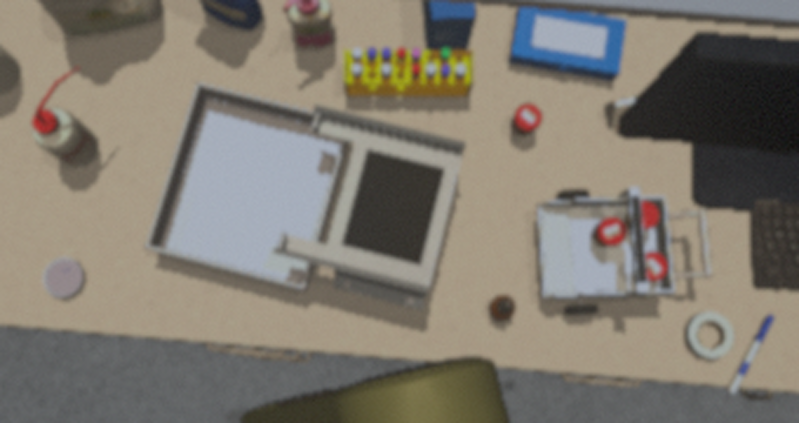

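View pics/s1.png

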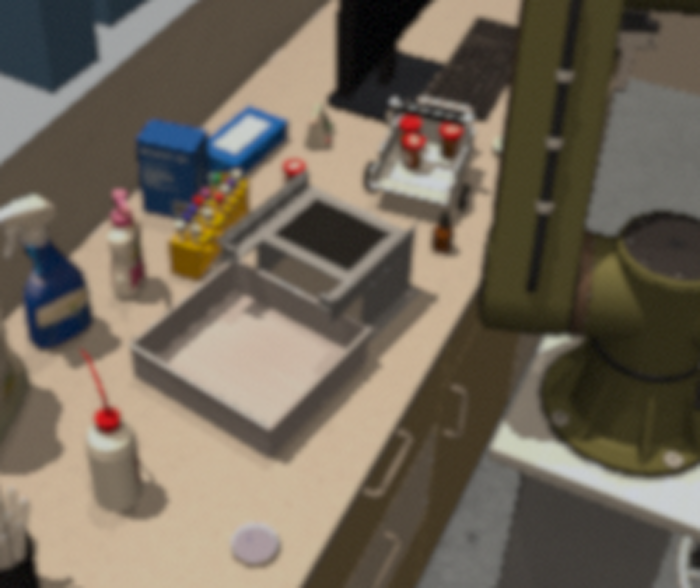

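The top view shows the tub at right (crop 540–710, 190–310), spout to the left; the stand (crop 310–460, 110–300) with the tray to its left, turned slightly. The side view agrees. Now I'll fit poses from the range data.

```bash
cat >> h.py <<'E'
def cloud(c):
    K=c["K"];M=c["world_from_camera"];v,u=np.mgrid[:384,:512];r=c["range_z"]
    p=np.stack([(u-K[0,2])/K[0,0]*r,-(v-K[1,2])/K[1,1]*r,-r],-1)[r>0]
    return p@M[:3,:3].T+M[:3,3]
def sel(P,x0,x1,y0,y1,z0,z1):
    return P[(P[:,0]>x0)&(P[:,0]<x1)&(P[:,1]>y0)&(P[:,1]<y1)&(P[:,2]>z0)&(P[:,2]<z1)]
E
python3 - <<'E'
from h import *
for n in("top","side"):
    P=cloud(camera(n)); print(n)
    def rect(name,*a):
        Q=sel(P,*a)
        if len(Q)<5: print(name,len(Q));return
        r=cv2.minAreaRect(Q[:,:2].astype(np.float32)*1000);q=Q[:,:2]-Q[:,:2].mean(0);w,V=np.linalg.eigh(q.T@q)
        print(name,len(Q),"rect",np.round(r[0]),np.round(r[1]),round(r[2],1),"mean",Q.mean(0).round(4),"axis deg",np.degrees(np.arctan2(V[1,1],V[0,1])).round(1))
    rect("tray rim",.33,.7,.1,.36,.055,.068)
    rect("tray all",.33,.7,.15,.36,.02,.068)
    rect("deck",.3,.65,-.14,.1,.104,.116)
    rect("deck+",.3,.65,-.14,.12,.104,.16)
    rect("cheek",.3,.65,-.14,.12,.118,.16)
    rect("grip",.36,.56,-.41,-.29,.13,.16)
    rect("walls",.36,.56,-.45,-.2,.08,.10)
    rect("bar",.36,.56,-.55,-.435,.07,.1)
    rect("tape",.3,.42,-.53,-.44,.008,.03)
    rect("dropper",.3,.42,-.25,-.14,.05,.1)
    rect("spare",.58,.68,-.26,-.16,.045,.075)
E
```

```text
top
tray rim 301 rect [511. 191.] [225. 257.] 80.4 mean [0.5246 0.2445 0.064 ] axis deg 179.9
tray all 539 rect [516. 220.] [167. 256.] 80.4 mean [0.5455 0.267  0.0503] axis deg 166.1
deck 2840 rect [492.   7.] [213. 195.] 80.2 mean [ 0.4888 -0.0178  0.1097] axis deg -178.3
deck+ 3374 rect [491.   8.] [214. 216.] 80.2 mean [ 0.4919 -0.0133  0.1131] axis deg 176.9
cheek 470 rect [491.   7.] [212. 216.] 80.2 mean [0.5153 0.0031 0.1338] axis deg 174.0
grip 252 rect [ 462. -354.] [141.  17.] 6.5 mean [ 0.4617 -0.3535  0.1454] axis deg -173.4
walls 479 rect [ 464. -370.] [141. 170.] 6.6 mean [ 0.4688 -0.3708  0.0889] axis deg -155.6
bar 154 rect [ 474. -453.] [96. 37.] 1.9 mean [ 0.4705 -0.4586  0.0857] axis deg -177.2
tape 229 rect [ 353. -493.] [65. 71.] 13.8 mean [ 0.3529 -0.4948  0.0179] axis deg 112.1
dropper 40 rect [ 381. -219.] [29. 86.] 39.4 mean [ 0.3706 -0.2004  0.0679] axis deg 123.9
spare 113 rect [ 646. -211.] [39. 38.] 62.8 mean [ 0.6442 -0.2108  0.057 ] axis deg 153.7
side
tray rim 258 rect [508. 193.] [225. 260.] 81.5 mean [0.5148 0.2391 0.0626] axis deg 176.5
tray all 78
[... 186 characters left out ...]
[487.   6.] [221. 217.] 79.8 mean [ 0.4961 -0.0089  0.1133] axis deg -178.2
cheek 269 rect [487.   8.] [214. 217.] 79.8 mean [0.5291 0.0067 0.1303] axis deg 173.9
grip 123 rect [ 458. -351.] [140.  25.] 8.6 mean [ 0.4566 -0.3509  0.141 ] axis deg -172.0
walls 179 rect [ 459. -367.] [141. 168.] 7.2 mean [ 0.4664 -0.3602  0.0875] axis deg -157.3
bar 48 rect [ 470. -459.] [93. 27.] 8.9 mean [ 0.4694 -0.4601  0.0854] axis deg -174.3
tape 13 rect [ 374. -487.] [11. 47.] 15.1 mean [ 0.372  -0.4835  0.0163] axis deg 104.7
dropper 31 rect [ 369. -213.] [19. 75.] 21.9 mean [ 0.361  -0.1929  0.0658] axis deg 106.8
spare 43 rect [ 641. -210.] [37. 54.] 39.4 mean [ 0.6424 -0.2082  0.0549] axis deg 114.5
```

Run:
```python
from h import *
a=np.radians(80.2);ex=np.array([np.cos(a),np.sin(a)]);ey=np.array([-ex[1],ex[0]]);o=np.array([.5013,.0784])
for n in("top","side"):
    P=cloud(camera(n))
    def pr(name,lo,hi,box,ax=None):
        Q=sel(P,*box,lo,hi);l=(Q[:,:2]-o);s=np.c_[l@ex,l@ey]*1000
        print(n,name,len(s),"x",np.percentile(s[:,0],[1,5,95,99]).round(),"y",np.percentile(s[:,1],[1,5,95,99]).round())
    pr("deck",.106,.114,(.3,.65,-.14,.12));pr("cheek",.118,.16,(.3,.65,-.14,.12))
    Q=sel(P,.3,.65,-.14,.12,.118,.16);l=Q[:,:2]-o;s=np.c_[l@ex,l@ey,Q[:,2]]*1000
    for sg in(1,-1):
        t=s[s[:,1]*sg>80];f=np.polyfit(t[:,0],t[:,1],1);print(" side",sg,len(t),"slope deg",np.degrees(f[0]).round(2),"y",f[1].round(1),"zmax",t[:,2].max().round(),np.percentile(np.abs(t[:,1]),[2,98]).round())
    t=s[np.abs(s[:,1])<90];print(" stops?",len(t),t[:,0].min() if len(t) else 0)
    pr("tray",.058,.068,(.33,.7,.1,.36));pr("trayfloor",-.002,.008,(.42,.62,.16,.27))
    Q=sel(P,.33,.7,.1,.36,.058,.07);l=Q[:,:2]-o;s=np.c_[l@ex,l@ey]*1000;print(np.histogram(s[:,1],bins=np.arange(-150,151,10))[0],np.histogram(s[:,0],bins=np.arange(0,260,10))[0])
```

```text
top deck 2567 x [-177. -170.   -9.   19.] y [-99. -93.  86.  92.]
top cheek 470 x [-176. -168.   27.   32.] y [-108. -107.  105.  105.]
 side 1 173 slope deg -0.21 y 100.8 zmax 144.0 [ 96. 105.]
 side -1 291 slope deg 0.73 y -101.2 zmax 146.0 [ 89. 108.]
 stops? 14 -100.11010903664089
top tray 283 x [  4.  24. 224. 226.] y [-118. -116.  137.  138.]
top trayfloor 1569 x [ 76.  86. 189. 200.] y [-95. -84.  94. 104.]
[  0   0   0  99   6   7   7   6   8   5   8   6   5   7   5   7   4   4
   7   6   6   7   6   6   7   5   7   5 113   0] [ 7  6  5  5  9 11  7 11 13  9 10  8 13 11 10 11 10 11  8 10 10 67 97  0
  0]
side deck 940 x [-178. -170.   -7.   28.] y [-98. -92.  85. 103.]
side cheek 280 x [-176. -169.   31.   36.] y [-107. -104.  107.  110.]
 side 1 84 slope deg -0.38 y 103.3 zmax 145.0 [ 91. 110.]
 side -1 190 slope deg 0.61 y -98.0 zmax 143.0 [ 89. 106.]
 stops? 11 22.762775791151793
side tray 198 x [  7.  39. 225. 226.] y [-115. -114.  140.  141.]
side trayfloor 758 x [ 74.  84. 172. 176.] y [-93. -83.  92.  98.]
[ 0  0  0 46 33  3  4  2  3  6  2  4  5  2  3  1  5  5  2  3  6  3  3  2
  3  5  3  4 64 16] [ 3  4  1  3  4  6 10  5  6  9  7  7  7  9  6 10  6 10  9 10  9 21 75  0
  0]
```

jog_arm([
  [[0,0,0],4.9,0.094],
  [[0,0,0],4.9,0.094],
  [[0,0,0],4.9,0.094],
  [[0.0277,-0.0128,0],0,0.094],
  [[0.0277,-0.0128,0],0,0.094],
  [[0.0277,-0.0128,0],0,0.094],
  [[0.0277,-0.0128,0],0,0.094],
  [[0.0277,-0.0128,0],0,0.094],
  [[0.0277,-0.0128,0],0,0.094],
  [[0.0277,-0.0128,0],0,0.094],
])

```text
time_s: 2.53
ee_pos: [0.3837, -0.3998, 0.2055]
eef_rot: [3.141, -0.0, 0.116]
force: [0.9, -0.6, -0.5]
grip_width: 0.0939
grip_force: 0.0
```

jog_arm([
  [[0.0277,-0.0128,0],0,0.094],
  [[0.0277,-0.0128,0],0,0.094],
  [[0.0277,-0.0128,0],0,0.094],
  [[0,0,0],0,0.094],
  [[0,0,0],0,0.094],
])

```text
time_s: 2.95
ee_pos: [0.4614, -0.3521, 0.2052]
eef_rot: [-3.141, 0.0, 0.118]
force: [-0.0, -0.5, -0.2]
grip_width: 0.094
grip_force: 0.0
```

jog_arm([
  [[0,0,0.02],0,0.094],
  [[0,0,0.03],0,0.094],
  [[0,0,0.027],0,0.094],
  [[0,0,0.01],0,0.094],
  [[0,0,0],0,0.05],
  [[0,0,0],0,0.02],
  [[0,0,0],0,0.0],
  [[0,0,0],0,0.0],
  [[0,0,0],0,0.0],
  [[0,0,0],0,0.0],
  [[0,0,0],0,0.0],
  [[0,0,0],0,0.0],
], squeeze=40)

```text
time_s: 3.95
ee_pos: [0.4607, -0.353, 0.1187]
eef_rot: [3.141, -0.0, 0.116]
force: [-0.1, -0.1, -0.3]
grip_width: 0.0446
grip_force: 0.0
```

jog_arm([
  [[0,0,0],0,0.0],
  [[0,0,0],0,0.0],
  [[0,0,0],0,0.0],
])

```text
time_s: 4.2
ee_pos: [0.4606, -0.3529, 0.1184]
eef_rot: [-3.142, -0.0, 0.116]
force: [0.4, -0.2, -0.2]
grip_width: 0.024
grip_force: 0.0
```

Still closing; wait and then lift gently a little.

jog_arm([
  [[0,0,0],0,0.0],
  [[0,0,0],0,0.0],
  [[0,0,0],0,0.0],
  [[0,0,0],0,0.0],
  [[0,0,0],0,0.0],
])

```text
time_s: 4.62
ee_pos: [0.4606, -0.353, 0.1184]
eef_rot: [3.142, -0.0, 0.116]
force: [0.3, -0.7, -0.3]
grip_width: 0.0117
grip_force: 40.0
```

jog_arm([
  [[0,0,-0.002],0,0.0],
  [[0,0,-0.006],0,0.0],
  [[0,0,-0.01],0,0.0],
  [[0,0,-0.01],0,0.0],
  [[0,0,-0.006],0,0.0],
  [[0,0,0],0,0.0],
])

```text
time_s: 5.12
ee_pos: [0.4612, -0.3534, 0.1546]
eef_rot: [3.139, -0.002, 0.116]
force: [0.1, 0.4, -5.0]
grip_width: 0.0116
grip_force: 40.0
```

Run:
```python
from h import *
o=get_obs();print(o["force"],o["moment"],o["ee_pos"])
c=camera("side");cv2.imwrite("pics/s2.png",cv2.resize(c["image"][90:250,200:420,::-1],None,fx=3.4,fy=3.4,interpolation=cv2.INTER_CUBIC))
P=cloud(camera("top"));
Q=sel(P,.36,.56,-.5,-.2,.09,.135);print(len(Q))
l=(Q[:,:2]-o["ee_pos"][:2]);h=np.radians(96.65);x=l@[np.cos(h),np.sin(h)]
for a,b in((-.13,-.10),(-.06,-.03),(-.03,0),(0,.03),(.03,.06),(.06,.1),(.1,.13)):
    m=(x>a)&(x<b);print(a,m.sum(),np.percentile(Q[m,2],[50,90]).round(4) if m.any() else 0)
```

```text
[ 0.06963502  0.42686224 -4.97997161] [ 0.02394291  0.07605695 -0.01848297] [ 0.46118808 -0.35342204  0.15458318]
80
-0.13 0 0
-0.06 0 0
-0.03 8 [0.1198 0.1239]
0 21 [0.1214 0.1252]
0.03 13 [0.1125 0.1234]
0.06 28 [0.1071 0.1195]
0.1 10 [0.1004 0.1107]
```

View pics/s2.png

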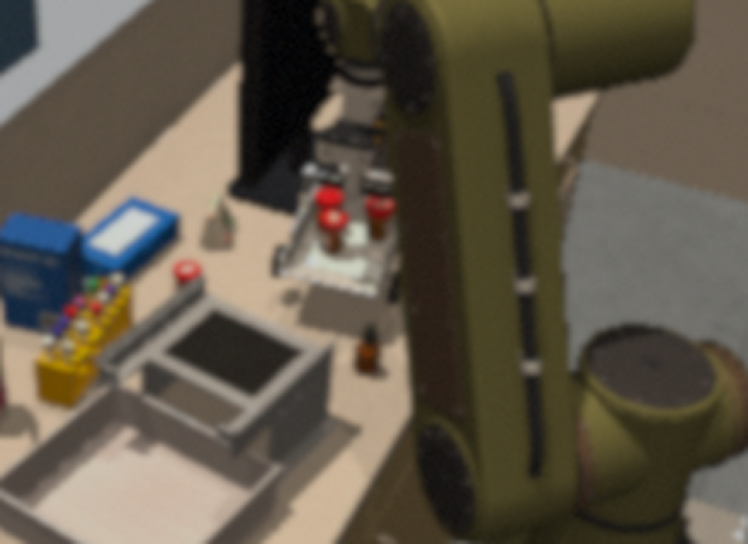

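jog_arm([
  [[0,0,-0.004],0,0.0],
  [[0,0,-0.008],0,0.0],
  [[0,0,-0.012],0,0.0],
  [[0,0,-0.016],1.5,0.0],
  [[0,0,-0.016],2.5,0.0],
  [[0,0,-0.016],3,0.0],
  [[0,0,-0.016],3,0.0],
  [[0,0,-0.014],3,0.0],
  [[0,0,-0.012],2,0.0],
  [[0,0,-0.008],1,0.0],
  [[0,0,-0.004],0.5,0.0],
  [[0,0,-0.002],0,0.0],
])

```text
time_s: 6.22
ee_pos: [0.4606, -0.353, 0.2812]
eef_rot: [3.141, -0.001, -0.172]
force: [0.3, -0.1, -5.2]
grip_width: 0.0117
grip_force: 40.0
```

jog_arm([
  [[0,-0.004,0],0,0.0],
  [[-0.001,-0.008,0],0,0.0],
  [[-0.001,-0.013,0],0,0.0],
  [[-0.002,-0.018,0],0,0.0],
  [[-0.002,-0.022,0],0,0.0],
  [[-0.002,-0.024,0],0,0.0],
  [[-0.003,-0.024,0],0,0.0],
  [[-0.003,-0.024,0],0,0.0],
  [[-0.002,-0.024,0],0,0.0],
  [[-0.002,-0.024,0],0,0.0],
  [[-0.003,-0.024,0],0,0.0],
  [[-0.002,-0.024,0],0,0.0],
])

```text
time_s: 7.22
ee_pos: [0.4772, -0.1172, 0.2802]
eef_rot: [-3.141, 0.0, -0.171]
force: [1.8, 0.3, -5.8]
grip_width: 0.0119
grip_force: 40.0
```

jog_arm([
  [[-0.002,-0.024,0],0,0.0],
  [[-0.002,-0.022,0],0,0.0],
  [[-0.002,-0.02,0],0,0.0],
  [[-0.001,-0.018,0],0,0.0],
  [[-0.001,-0.016,0],0,0.0],
  [[-0.001,-0.014,0],0,0.0],
  [[-0.001,-0.01,0],0,0.0],
  [[-0.001,-0.006,0],0,0.0],
  [[0,-0.003,0],0,0.0],
  [[0,-0.002,0],0,0.0],
  [[0,0,0],0,0.0],
  [[0,0,0],0,0.0],
])

```text
time_s: 8.22
ee_pos: [0.49, 0.0151, 0.2804]
eef_rot: [3.141, 0.0, -0.172]
force: [-0.4, 0.7, -6.4]
grip_width: 0.0118
grip_force: 40.0
```

Run:
```python
from h import *
o=get_obs();print(o["force"],o["moment"],o["ee_pos"],o["eef_rot"])
c=camera("side");cv2.imwrite("pics/s3.png",cv2.resize(c["image"][110:290,150:370,::-1],None,fx=3.3,fy=3.3,interpolation=cv2.INTER_CUBIC))
t=camera("top")
for k in(c,t):
    for l,z in(("tub_grip",.302),("tub_axle",.189)):
        for r in spot_point(l,k)[:2]:
            u,v=r["at"][0]*512,r["at"][1]*384;print(l,r["p"],round(u),round(v),back(k,u,v,z).round(3))
    P=cloud(k);Q=sel(P,.3,.7,-.2,.15,.24,.262);print(len(Q))
    if len(Q)>5:print(cv2.minAreaRect(Q[:,:2].astype(np.float32)*1000))
```

```text
[-0.40285896  0.67224448 -6.42934385] [ 1.32063493e-02  5.93038209e-06 -5.16029792e-02] [0.48996876 0.0150583  0.28040952] [ 3.14145920e+00  4.74236003e-05 -1.72180784e-01]
tub_grip 0.72 266 164 [0.475 0.03  0.302]
tub_axle 0.56 254 189 [0.505 0.067 0.189]
361
((481.603515625, -6.824554443359375), (186.82440185546875, 146.7909698486328), 78.36447143554688)
tub_axle 0.81 240 184 [0.503 0.061 0.189]
tub_axle 0.5 240 185 [0.501 0.059 0.189]
193
((481.5704345703125, -52.9539794921875), (97.65852355957031, 96.20225524902344), 76.66936492919922)
```

View pics/s3.png

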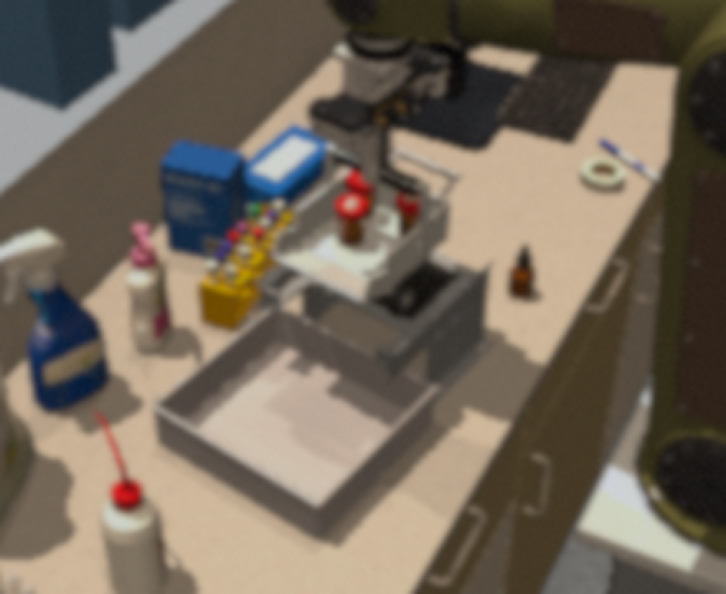

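jog_arm([
  [[0.001,-0.001,0.004],0,0.0],
  [[0,0,0.008],0,0.0],
  [[0,0,0.01],0,0.0],
  [[0,0,0.01],0,0.0],
  [[0,0,0.006],0,0.0],
  [[0,0,0.004],0,0.0],
  [[0,0,0.002],0,0.0],
  [[0,0,0.001],0,0.0],
  [[0,0,0],0,0.0],
])

```text
time_s: 9.27
ee_pos: [0.4912, 0.0162, 0.2355]
eef_rot: [-3.142, -0.0, -0.172]
force: [0.3, -0.2, -5.9]
grip_width: 0.0117
grip_force: 40.0
```

jog_arm([
  [[0,0,0.001],0,0.0],
  [[0,0,0.001],0,0.0],
  [[0,0,0.001],0,0.0],
  [[0,0,0.001],0,0.0],
  [[0,0,0.001],0,0.0],
  [[0,0,0.001],0,0.0],
  [[0,0,0],0,0.0],
  [[0,0,0],0,0.0],
])

```text
time_s: 9.93
ee_pos: [0.4911, 0.0162, 0.2294]
eef_rot: [-3.142, 0.0, -0.172]
force: [-0.7, 0.7, -5.5]
grip_width: 0.0118
grip_force: 40.0
```

jog_arm([
  [[0,0,0.001],0,0.0],
  [[0,0,0.001],0,0.0],
  [[0,0,0.001],0,0.0],
  [[0,0,0],0,0.0],
  [[0,0,0],0,0.0],
])

```text
time_s: 10.35
ee_pos: [0.4915, 0.0163, 0.2284]
eef_rot: [-3.141, -0.002, -0.172]
force: [-6.9, 1.1, 12.8]
grip_width: 0.0117
grip_force: 40.0
```

```bash
cat >> h.py <<'E'
ex=np.array([.170,.985]);ey=np.array([-.985,.170]);so=np.array([.5013,.0784])
def tubcheck(z0,z1,box=(.36,.62,-.17,.12)):
    for n in("top","side"):
        k=camera(n);P=cloud(k);Q=sel(P,*box,z0,z1);l=Q[:,:2]-so;s=np.c_[l@ex,l@ey]*1000
        print(n,len(s),"x",np.percentile(s[:,0],[1,5,50,95,99]).round(),"y",np.percentile(s[:,1],[1,5,50,95,99]).round())
        for sg in(1,-1):
            t=s[s[:,1]*sg>55];z=Q[s[:,1]*sg>55,2]
            if len(t)>8:print("  wall",sg,len(t),np.median(t[:,1]).round(1),"slope",np.degrees(np.polyfit(t[:,0],t[:,1],1)[0]).round(1),"z95",np.percentile(z,90).round(4),"zslope",np.degrees(np.polyfit(t[:,0]/1000,z,1)[0]).round(1))
    return k
E
python3 - <<'E'
from h import *
o=get_obs();print(o["force"],o["moment"],o["ee_pos"],o["eef_rot"])
c=tubcheck(.185,.21)
cv2.imwrite("pics/s4.png",cv2.resize(c["image"][130:250,200:340,::-1],None,fx=5,fy=5,interpolation=cv2.INTER_CUBIC))
E
```

```text
[-6.93360131  1.11805141 12.75842101] [ 0.0664481   1.27234255 -0.00204403] [0.49148361 0.01629949 0.22835398] [-3.14122905e+00 -2.47194044e-03 -1.71659729e-01]
top 179 x [-177. -177. -169.  -89.  -86.] y [-49. -45.   0.  44.  45.]
side 367 x [-176. -171.  -75.  -10.    7.] y [-69. -65.  -4.  70.  72.]
  wall 1 71 69.0 slope 1.3 z95 0.2006 zslope -0.4
  wall -1 55 -64.2 slope -0.1 z95 0.202 zslope -4.2
```

View pics/s4.png

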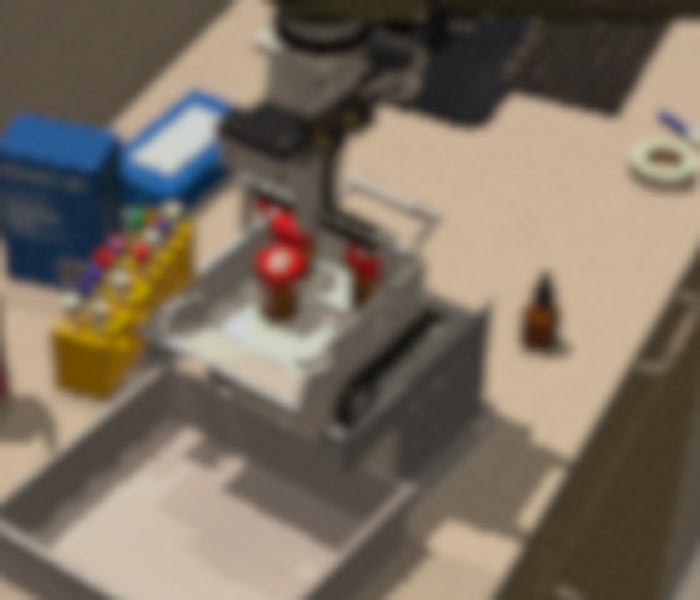

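jog_arm([
  [[-0.001,0,-0.001],0,0.0],
  [[-0.001,0,-0.001],0,0.0],
  [[0,0,0],0,0.0],
  [[0,0,0],0,0.0],
])

```text
time_s: 10.78
ee_pos: [0.4891, 0.0166, 0.2284]
eef_rot: [-3.142, 0.0, -0.172]
force: [-2.1, 0.1, -0.8]
grip_width: 0.0121
grip_force: 40.0
```

jog_arm([
  [[0,0,0.0005],0,0.0],
  [[0,0,0.0005],0,0.0],
  [[0,0,0],0,0.0],
  [[0,0,0],0,0.0],
])

```text
time_s: 11.12
ee_pos: [0.4892, 0.0167, 0.2284]
eef_rot: [-3.141, -0.001, -0.172]
force: [-6.4, 1.1, 8.1]
grip_width: 0.0116
grip_force: 40.0
```

jog_arm([
  [[0,0,-0.001],0,0.0],
  [[-0.001,0,-0.001],0,0.0],
  [[-0.001,0,-0.001],0,0.0],
  [[0,0,0],0,0.0],
  [[0,0,0],0,0.0],
])

```text
time_s: 11.53
ee_pos: [0.4872, 0.017, 0.2303]
eef_rot: [3.142, 0.0, -0.172]
force: [-0.4, -0.6, -6.3]
grip_width: 0.0117
grip_force: 40.0
```

jog_arm([
  [[0,0,0.001],0,0.0],
  [[0,0,0.001],0,0.0],
  [[0,0,0],0,0.0],
  [[0,0,0],0,0.0],
])

```text
time_s: 11.87
ee_pos: [0.4873, 0.0169, 0.2284]
eef_rot: [-3.142, -0.0, -0.172]
force: [0.5, 0.3, -4.7]
grip_width: 0.0113
grip_force: 40.0
```

jog_arm([
  [[0,0,0.0005],0,0.0],
  [[0,0,0.0005],0,0.0],
  [[0,0,0],0,0.0],
  [[0,0,0],0,0.0],
])

```text
time_s: 12.2
ee_pos: [0.4874, 0.017, 0.2284]
eef_rot: [-3.141, -0.001, -0.172]
force: [-3.8, 0.0, 5.2]
grip_width: 0.0118
grip_force: 40.0
```

jog_arm([
  [[0,0,-0.0005],0,0.0],
  [[0,0,0],0,0.01],
  [[0,0,0],0,0.02],
  [[0,0,0],0,0.03],
  [[0,0,0],0,0.04],
  [[0,0,0],0,0.05],
  [[0,0,0],0,0.05],
  [[0,0,0],0,0.05],
], squeeze=3)

```text
time_s: 12.87
ee_pos: [0.4872, 0.0169, 0.2279]
eef_rot: [-3.142, 0.0, -0.172]
force: [-0.2, 0.3, 0.8]
grip_width: 0.0479
grip_force: 0.0
```

jog_arm([
  [[0,0,0],0,0.05],
  [[0,0,0],0,0.05],
  [[0,0,0],0,0.05],
  [[0,0,0],0,0.05],
])

```text
time_s: 13.2
ee_pos: [0.4872, 0.0169, 0.2279]
eef_rot: [-3.142, 0.0, -0.172]
force: [0.6, 0.5, -0.1]
grip_width: 0.0499
grip_force: 0.0
```

Run:
```python
from h import *
o=get_obs();print(o["force"],o["moment"],o["ee_pos"],o["grip_width"])
c=tubcheck(.185,.21);tubcheck(.235,.265)
```

```text
[ 0.589844    0.4850713  -0.10174113] [0.01569068 0.00106392 0.03107454] [0.48721299 0.01693081 0.22794124] 0.04987694416951282
top 163 x [-177. -177. -170. -124. -120.] y [-43. -41.  10.  48.  50.]
side 332 x [-177. -172.  -71.   -7.    5.] y [-65. -62.   5.  75.  77.]
  wall 1 72 73.0 slope 1.7 z95 0.2008 zslope -0.1
  wall -1 54 -60.7 slope 0.9 z95 0.2004 zslope -2.9
top 2 x [-68. -68. -67. -66. -66.] y [6. 6. 6. 7. 7.]
side 192 x [-96. -90. -57. -25. -24.] y [-65. -55.  14.  74.  78.]
  wall 1 32 66.2 slope -5.1 z95 0.2576 zslope -23.6
  wall -1 10 -64.4 slope 6.7 z95 0.2545 zslope 57.2
```

jog_arm([
  [[0,0,-0.005],0,0.05],
  [[0,0,-0.015],0,0.05],
  [[0,0,-0.025],0,0.05],
  [[0,0,-0.025],0,0.05],
  [[0,0.005,-0.005],0,0.05],
  [[0,0.02,0],0,0.05],
  [[0,0.03,0],0,0.05],
  [[0,0.03,0],0,0.05],
  [[0,0.02,0],0,0.05],
  [[0,0.005,0],0,0.05],
  [[0,0,0],0,0.05],
  [[0,0,0],0,0.05],
])

```text
time_s: 14.4
ee_pos: [0.4685, -0.0911, 0.3028]
eef_rot: [-3.141, 0.0, -0.172]
force: [0.1, 0.3, -0.1]
grip_width: 0.0498
grip_force: 0.0
```

Run:
```python
from h import *
o=get_obs();print(o["ee_pos"]);l=o["ee_pos"][:2]-so;print("tcp stand",l@ex,l@ey)
for n in("side","top"):
    k=camera(n)
    for lab,z in(("tub_bar",.194),("tub_grip",.247),("tub_axle",.134)):
        for r in spot_point(lab,k)[:2]:
            u,v=r["at"][0]*512,r["at"][1]*384;p=back(k,u,v,z);q=p[:2]-so;print(n,lab,round(r["p"],2),p.round(3),"stand",(q@ex).round(3),(q@ey).round(3))
    P=cloud(k)
    for nm,z0,z1,x0,x1 in(("bar",.18,.205,-.20,-.13),("grip",.235,.265,-.08,-.04)):
        q=P[:,:2]-so;s=np.c_[q@ex,q@ey,P[:,2]];m=(s[:,0]>x0)&(s[:,0]<x1)&(abs(s[:,1])<.085)&(s[:,2]>z0)&(s[:,2]<z1);t=s[m]*1000
        if len(t):print(nm,len(t),np.percentile(t,[2,25,50,75,98],axis=0).round().T.tolist())
```

```text
[ 0.46845207 -0.09105876  0.30282655]
tcp stand -0.17250102765421735 0.00354722496468882
side tub_bar 0.62 [ 0.476 -0.079  0.194] stand -0.159 -0.002
side tub_bar 0.57 [0.433 0.031 0.194] stand -0.058 0.059
side tub_grip 0.57 [0.475 0.019 0.247] stand -0.063 0.015
side tub_axle 0.62 [0.505 0.073 0.134] stand -0.004 -0.005
side tub_axle 0.23 [ 0.324 -0.059  0.134] stand -0.166 0.151
bar 83 [[-179.0, -171.0, -168.0, -164.0, -145.0], [-41.0, -23.0, 9.0, 40.0, 53.0], [183.0, 191.0, 194.0, 198.0, 201.0]]
grip 182 [[-70.0, -62.0, -58.0, -56.0, -52.0], [-64.0, -26.0, 11.0, 44.0, 76.0], [236.0, 244.0, 253.0, 255.0, 260.0]]
top tub_grip 0.76 [0.487 0.021 0.247] stand -0.059 0.004
top tub_axle 0.71 [0.505 0.07  0.134] stand -0.008 -0.005
top tub_axle 0.3 [ 0.633 -0.33   0.134] stand -0.38 -0.199
bar 13 [[-177.0, -175.0, -172.0, -169.0, -167.0], [-13.0, -10.0, -9.0, -6.0, -4.0], [194.0, 197.0, 198.0, 200.0, 202.0]]
grip 264 [[-70.0, -66.0, -62.0, -58.0, -54.0], [-65.0, -31.0, 7.0, 42.0, 73.0], [249.0, 255.0, 256.0, 258.0, 261.0]]
```

jog_arm([
  [[0,0,0.01],0,0.05],
  [[0,0,0.02],0,0.05],
  [[0,0,0.03],0,0.05],
  [[0,0,0.03],0,0.05],
  [[0,0,0.02],0,0.05],
  [[0,0,0.012],0,0.05],
  [[0,0,0.005],0,0.05],
  [[0,0,0],0,0.03],
  [[0,0,0],0,0.0],
  [[0,0,0],0,0.0],
  [[0,0,0],0,0.0],
  [[0,0,0],0,0.0],
], squeeze=12)

```text
time_s: 15.8
ee_pos: [0.4687, -0.0915, 0.1766]
eef_rot: [3.141, -0.001, -0.172]
force: [0.8, 0.1, 0.1]
grip_width: 0.0203
grip_force: 0.0
```

jog_arm([
  [[0,0,0],0,0.0],
  [[0,0,0],0,0.0],
  [[0,0,0],0,0.0],
  [[0,0,0],0,0.0],
  [[0,0,0],0,0.0],
])

```text
time_s: 16.22
ee_pos: [0.4686, -0.0915, 0.1762]
eef_rot: [3.142, -0.001, -0.172]
force: [-1.0, 0.7, 4.9]
grip_width: 0.0117
grip_force: 12.0
```

Run:
```python
from h import *
o=get_obs();l=o["ee_pos"][:2]-so;print(o["ee_pos"],o["force"],o["grip_width"],o["grip_force"],"stand",l@ex,l@ey)
b=np.array([-.168,.060]);th=0;prev=b
for th in range(0,86,5):
    t=np.radians(th);p=np.array([b[0]*np.cos(t)+b[1]*np.sin(t),b[1]*np.cos(t)-b[0]*np.sin(t)])
    print(th,"dtoolY %.1f dtoolZ %.1f mm"%(-(p[0]-prev[0])*1000,-(p[1]-prev[1])*1000),(p-b).round(4));prev=p
c=camera("side");cv2.imwrite("pics/s5.png",cv2.resize(c["image"][120:240,200:340,::-1],None,fx=5,fy=5,interpolation=cv2.INTER_CUBIC))
```

```text
[ 0.46856007 -0.09147135  0.17624878] [-1.0472333   0.7056459   4.91236259] 0.011668304564687001 12.000440508127213 stand -0.17288906522956957 0.0033707052165477987
0 dtoolY -0.0 dtoolZ -0.0 mm [0. 0.]
5 dtoolY -5.9 dtoolZ -14.4 mm [0.0059 0.0144]
10 dtoolY -7.1 dtoolZ -13.8 mm [0.013  0.0283]
15 dtoolY -8.3 dtoolZ -13.2 mm [0.0213 0.0414]
20 dtoolY -9.4 dtoolZ -12.4 mm [0.0307 0.0538]
25 dtoolY -10.4 dtoolZ -11.5 mm [0.0411 0.0654]
30 dtoolY -11.4 dtoolZ -10.6 mm [0.0525 0.076 ]
35 dtoolY -12.3 dtoolZ -9.5 mm [0.0648 0.0855]
40 dtoolY -13.1 dtoolZ -8.4 mm [0.0779 0.094 ]
45 dtoolY -13.8 dtoolZ -7.3 mm [0.0916 0.1012]
50 dtoolY -14.3 dtoolZ -6.0 mm [0.106  0.1073]
55 dtoolY -14.8 dtoolZ -4.8 mm [0.1208 0.112 ]
60 dtoolY -15.2 dtoolZ -3.5 mm [0.136  0.1155]
65 dtoolY -15.4 dtoolZ -2.1 mm [0.1514 0.1176]
70 dtoolY -15.5 dtoolZ -0.8 mm [0.1669 0.1184]
75 dtoolY -15.6 dtoolZ 0.6 mm [0.1825 0.1178]
80 dtoolY -15.4 dtoolZ 1.9 mm [0.1979 0.1159]
85 dtoolY -15.2 dtoolZ 3.3 mm [0.2131 0.1126]
```

View pics/s5.png

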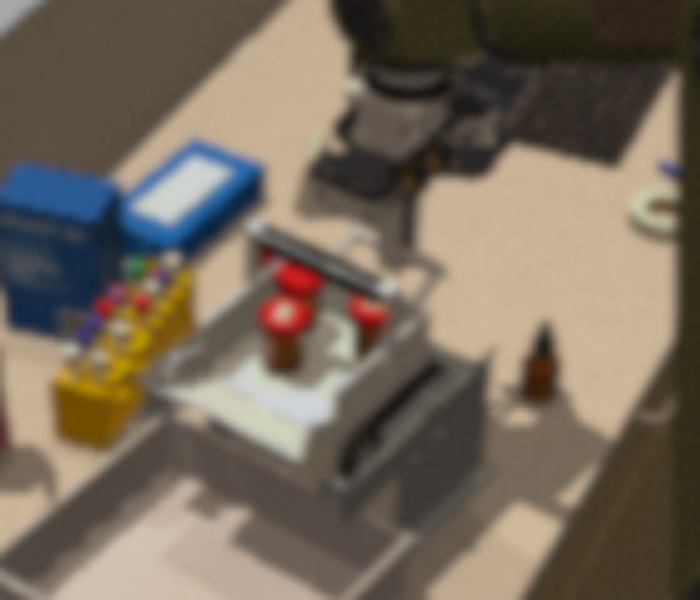

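jog_arm([
  [[0,-0.003,-0.0072],0,0.0],
  [[0,-0.003,-0.0072],0,0.0],
  [[0,-0.0035,-0.0069],0,0.0],
  [[0,-0.0036,-0.0069],0,0.0],
  [[0,-0.0041,-0.0066],0,0.0],
  [[0,-0.0042,-0.0066],0,0.0],
  [[0,-0.0047,-0.0062],0,0.0],
  [[0,-0.0047,-0.0062],0,0.0],
  [[0,-0.0052,-0.0058],0,0.0],
  [[0,-0.0052,-0.0057],0,0.0],
  [[0,-0.0057,-0.0053],0,0.0],
  [[0,-0.0057,-0.0053],0,0.0],
])

```text
time_s: 17.27
ee_pos: [0.4775, -0.039, 0.2523]
eef_rot: [3.142, 0.0, -0.172]
force: [0.1, 0.1, -2.9]
grip_width: 0.0113
grip_force: 12.0
```

jog_arm([
  [[0,-0.0061,-0.0048],0,0.0],
  [[0,-0.0062,-0.0047],0,0.0],
  [[0,-0.0065,-0.0042],0,0.0],
  [[0,-0.0065,-0.0042],0,0.0],
  [[0,-0.0069,-0.0037],0,0.0],
  [[0,-0.0069,-0.0036],0,0.0],
  [[0,-0.0072,-0.003],0,0.0],
  [[0,-0.0072,-0.003],0,0.0],
  [[0,-0.0074,-0.0024],0,0.0],
  [[0,-0.0074,-0.0024],0,0.0],
  [[0,-0.0076,-0.0018],0,0.0],
  [[0,-0.0076,-0.0017],0,0.0],
])

```text
time_s: 18.27
ee_pos: [0.4921, 0.0433, 0.2925]
eef_rot: [-3.141, -0.002, -0.172]
force: [0.6, -1.8, 6.8]
grip_width: 0.0114
grip_force: 12.0
```

jog_arm([
  [[0,-0.0077,-0.0011],0,0.0],
  [[0,-0.0077,-0.001],0,0.0],
  [[0,-0.0078,-0.0004],0,0.0],
  [[0,-0.0078,-0.0004],0,0.0],
  [[0,-0.0078,0.0003],0,0.0],
  [[0,-0.0078,0.0003],0,0.0],
  [[0,-0.0077,0.0009],0,0.0],
  [[0,-0.0077,0.001],0,0.0],
  [[0,0,0],0,0.0],
  [[0,0,0],0,0.0],
  [[0,0,0],0,0.0],
  [[0,0,0],0,0.0],
])

```text
time_s: 19.27
ee_pos: [0.5021, 0.1035, 0.2916]
eef_rot: [3.141, 0.001, -0.172]
force: [1.2, -0.5, -0.4]
grip_width: 0.0116
grip_force: 12.0
```

Run:
```python
from h import *
o=get_obs();l=o["ee_pos"][:2]-so;print(o["ee_pos"],o["force"],o["grip_width"],o["grip_force"],"stand",l@ex,l@ey)
for n in("side","top"):
    k=camera(n)
    for lab in("pot_a_mid","tub_axle"):
        for r in spot_point(lab,k)[:5]:
            u,v=r["at"][0]*512,r["at"][1]*384
            try:p=back(k,u,v)
            except Exception:continue
            q=p[:2]-so;print(n,lab,round(r["p"],2),round(u),round(v),p.round(3),"stand",(q@ex).round(3),(q@ey).round(3))
    if n=="side":cv2.imwrite("pics/s6.png",cv2.resize(k["image"][110:290,180:360,::-1],None,fx=3.3,fy=3.3,interpolation=cv2.INTER_CUBIC))
```

```text
[0.50214241 0.1035042  0.29156324] [ 1.1813971  -0.53971598 -0.35153294] 0.011641205622622483 11.999523639678955 stand 0.02487085108452401 0.0034379437263864212
side pot_a_mid 0.68 249 250 [0.437 0.235 0.03 ] stand 0.144 0.09
side tub_axle 0.69 250 251 [0.433 0.236 0.029] stand 0.144 0.094
side tub_axle 0.57 255 199 [0.493 0.077 0.15 ] stand -0.003 0.008
top tub_axle 0.55 238 189 [0.406 0.034 0.597] stand -0.06 0.086
top tub_axle 0.32 274 145 [ 0.679 -0.033  0.064] stand -0.08 -0.194
```

View pics/s6.png

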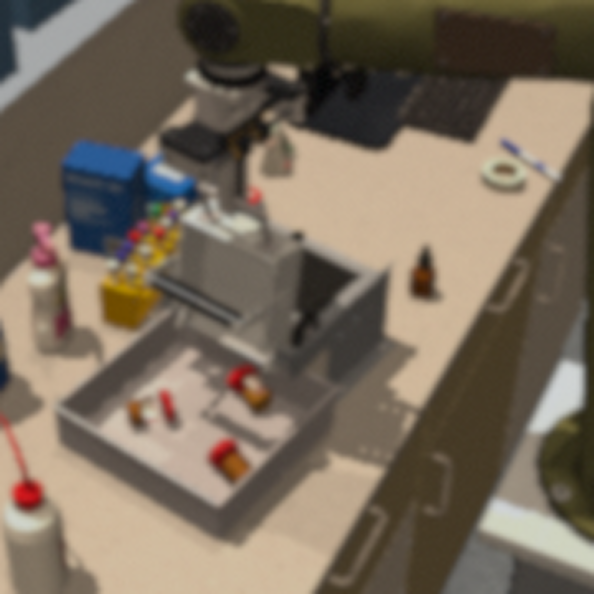

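All three pots lie in the tray (crop 248,385; 230,460; 150,408), tub tipped about 80°. Easing back along the same arc.

jog_arm([
  [[0,0.0077,-0.001],0,0.0],
  [[0,0.0077,-0.0009],0,0.0],
  [[0,0.0078,-0.0003],0,0.0],
  [[0,0.0078,-0.0003],0,0.0],
  [[0,0.0078,0.0004],0,0.0],
  [[0,0.0078,0.0004],0,0.0],
  [[0,0.0077,0.001],0,0.0],
  [[0,0.0077,0.0011],0,0.0],
])

```text
time_s: 20.23
ee_pos: [0.4921, 0.042, 0.2934]
eef_rot: [-3.14, -0.004, -0.172]
force: [-2.0, 2.6, 17.1]
grip_width: 0.0116
grip_force: 12.0
```

jog_arm([
  [[0,0.0076,0.0017],0,0.0],
  [[0,0.0076,0.0018],0,0.0],
  [[0,0.0074,0.0024],0,0.0],
  [[0,0.0074,0.0024],0,0.0],
  [[0,0.0072,0.003],0,0.0],
  [[0,0.0072,0.003],0,0.0],
  [[0,0.0069,0.0036],0,0.0],
  [[0,0.0069,0.0037],0,0.0],
  [[0,0.0065,0.0042],0,0.0],
  [[0,0.0065,0.0042],0,0.0],
  [[0,0.0062,0.0047],0,0.0],
  [[0,0.0061,0.0048],0,0.0],
])

```text
time_s: 21.23
ee_pos: [0.4772, -0.0402, 0.2512]
eef_rot: [-3.142, 0.0, -0.172]
force: [0.7, -0.2, -1.0]
grip_width: 0.0116
grip_force: 12.0
```

jog_arm([
  [[0,0.0057,0.0053],0,0.0],
  [[0,0.0057,0.0053],0,0.0],
  [[0,0.0052,0.0057],0,0.0],
  [[0,0.0052,0.0058],0,0.0],
  [[0,0.0047,0.0062],0,0.0],
  [[0,0.0047,0.0062],0,0.0],
  [[0,0.0042,0.0066],0,0.0],
  [[0,0.0041,0.0066],0,0.0],
  [[0,0.0036,0.0069],0,0.0],
  [[0,0.0035,0.0069],0,0.0],
])

```text
time_s: 22.07
ee_pos: [0.4693, -0.0859, 0.1896]
eef_rot: [-3.142, 0.0, -0.172]
force: [0.3, -1.8, -0.9]
grip_width: 0.0113
grip_force: 12.0
```

jog_arm([
  [[0,0.0015,0.0036],0,0.0],
  [[0,0.0015,0.0036],0,0.0],
  [[0,0.001,0.0025],0,0.0],
  [[0,0.001,0.002],0,0.0],
  [[0,0.0005,0.0015],0,0.0],
  [[0,0.0005,0.001],0,0.0],
  [[0,0,0],0,0.0],
  [[0,0,0],0,0.0],
])

```text
time_s: 22.73
ee_pos: [0.4685, -0.0914, 0.1762]
eef_rot: [-3.142, -0.0, -0.172]
force: [-0.4, -0.3, -1.1]
grip_width: 0.0115
grip_force: 12.0
```

jog_arm([
  [[0,0,0.0005],0,0.0],
  [[0,0,0.0005],0,0.0],
  [[0,0,0],0,0.0],
  [[0,0,0],0,0.0],
])

```text
time_s: 23.07
ee_pos: [0.4684, -0.0914, 0.1751]
eef_rot: [-3.142, 0.0, -0.172]
force: [-1.0, 0.0, -1.0]
grip_width: 0.0118
grip_force: 12.0
```

Run:
```python
from h import *
o=get_obs();print(o["ee_pos"],o["force"])
tubcheck(.185,.21)
```

```text
[ 0.46838904 -0.09141891  0.17513027] [-0.99463135  0.01609332 -1.01819728]
top 121 x [-99. -93. -41.   2.   6.] y [-67. -66. -62.  73.  74.]
  wall 1 54 69.9 slope -1.2 z95 0.203 zslope -1.0
  wall -1 67 -63.1 slope -0.3 z95 0.203 zslope -3.1
side 243 x [-179. -171.  -96.   -1.    8.] y [-66. -62.  31.  76.  77.]
  wall 1 81 73.0 slope 2.4 z95 0.203 zslope -1.7
  wall -1 66 -60.6 slope 0.6 z95 0.2015 zslope -1.2
```

jog_arm([
  [[0,0,0.0008],0,0.0],
  [[0,0,0.0008],0,0.0],
  [[0,0,0],0,0.0],
  [[0,0,0],0,0.0],
])

```text
time_s: 23.5
ee_pos: [0.4684, -0.0914, 0.1735]
eef_rot: [-3.142, 0.0, -0.172]
force: [0.6, 0.6, -2.0]
grip_width: 0.0115
grip_force: 12.0
```

jog_arm([
  [[0,0,0.0008],0,0.0],
  [[0,0,0.0007],0,0.0],
  [[0,0,0],0,0.0],
  [[0,0,0],0,0.0],
])

```text
time_s: 23.83
ee_pos: [0.4684, -0.0914, 0.172]
eef_rot: [-3.142, 0.0, -0.172]
force: [0.9, 0.3, -1.4]
grip_width: 0.0114
grip_force: 12.0
```

jog_arm([
  [[0,0,0.0008],0,0.0],
  [[0,0,0.0007],0,0.0],
  [[0,0,0],0,0.0],
])

```text
time_s: 24.08
ee_pos: [0.4684, -0.0914, 0.1704]
eef_rot: [-3.142, 0.0, -0.172]
force: [0.4, -0.0, -1.7]
grip_width: 0.0115
grip_force: 12.0
```

jog_arm([
  [[0,0,0.0008],0,0.0],
  [[0,0,0.0007],0,0.0],
  [[0,0,0],0,0.0],
])

```text
time_s: 24.33
ee_pos: [0.4684, -0.0914, 0.1689]
eef_rot: [-3.142, 0.0, -0.172]
force: [0.1, 0.0, -1.3]
grip_width: 0.0115
grip_force: 12.0
```

jog_arm([
  [[0,0,0.0008],0,0.0],
  [[0,0,0.0007],0,0.0],
  [[0,0,0],0,0.0],
])

```text
time_s: 24.58
ee_pos: [0.4684, -0.0914, 0.1674]
eef_rot: [-3.142, 0.0, -0.172]
force: [-0.0, 0.5, -1.3]
grip_width: 0.0116
grip_force: 12.0
```

Run:
```python
from h import *
o=get_obs();print(o["ee_pos"],o["force"],o["moment"])
c=tubcheck(.185,.21)
cv2.imwrite("pics/s7.png",cv2.resize(c["image"][120:240,200:340,::-1],None,fx=5,fy=5,interpolation=cv2.INTER_CUBIC))
```

```text
[ 0.46835243 -0.09141165  0.16737566] [-0.02169764  0.5348617  -1.30835114] [ 0.16058582 -0.07676325  0.03469135]
top 121 x [-99. -91. -39.   4.  37.] y [-66. -66. -62.  73.  75.]
  wall 1 56 69.9 slope -1.3 z95 0.2004 zslope 0.2
  wall -1 65 -63.3 slope -0.3 z95 0.2003 zslope -2.5
side 226 x [-181. -175.  -97.   -1.    9.] y [-66. -64.  19.  75.  77.]
  wall 1 72 73.1 slope 2.0 z95 0.2015 zslope -0.6
  wall -1 60 -60.1 slope 0.8 z95 0.2017 zslope -0.4
```

View pics/s7.png

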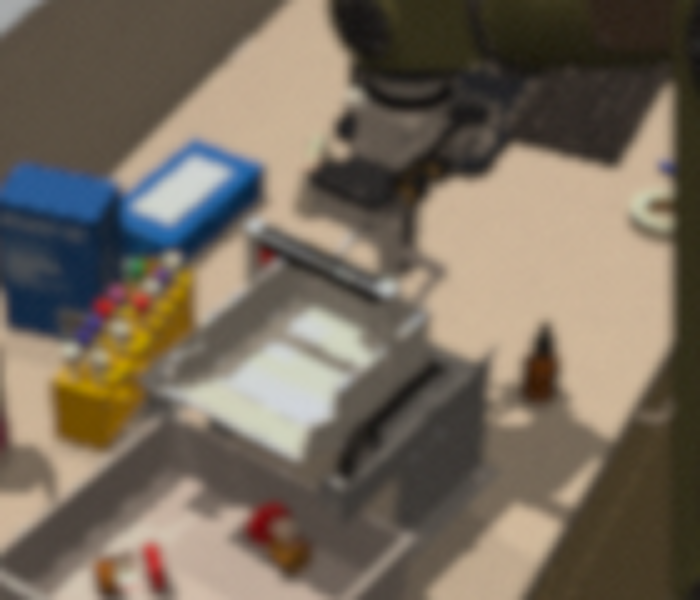

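jog_arm([
  [[0,0,0.0008],0,0.0],
  [[0,0,0.0007],0,0.0],
  [[0,0,0],0,0.0],
  [[0,0,0],0,0.0],
])

```text
time_s: 25.02
ee_pos: [0.4685, -0.0916, 0.1666]
eef_rot: [3.141, -0.001, -0.172]
force: [-3.2, 0.4, 5.1]
grip_width: 0.0116
grip_force: 12.0
```

jog_arm([
  [[0,0,0.0008],0,0.0],
  [[0,0,0.0007],0,0.0],
  [[0,0,0],0,0.0],
  [[0,0,0],0,0.0],
])

```text
time_s: 25.35
ee_pos: [0.4688, -0.0923, 0.1658]
eef_rot: [3.14, -0.002, -0.172]
force: [-5.1, -4.8, 11.8]
grip_width: 0.0117
grip_force: 12.0
```

Feet are on the deck. Back off slightly, release, and withdraw upward.

jog_arm([
  [[0,0,-0.001],0,0.0],
  [[0,0,-0.0007],0,0.0],
  [[0,0,0],0,0.01],
  [[0,0,0],0,0.02],
  [[0,0,0],0,0.035],
  [[0,0,0],0,0.045],
  [[0,0,0],0,0.045],
  [[0,0,0],0,0.045],
  [[0,0,0],0,0.045],
  [[0,0,0],0,0.045],
], squeeze=3)

```text
time_s: 26.18
ee_pos: [0.4684, -0.0914, 0.1662]
eef_rot: [-3.142, -0.0, -0.172]
force: [-0.0, -0.2, 0.6]
grip_width: 0.0451
grip_force: 0.0
```

jog_arm([
  [[0,0,-0.005],0,0.045],
  [[0,0,-0.015],0,0.045],
  [[0,0,-0.025],0,0.045],
  [[0,0,-0.03],0,0.045],
  [[0,0,-0.03],0,0.045],
  [[0,0,-0.02],0,0.045],
  [[0,0.01,-0.01],0,0.045],
  [[0,0.025,0],0,0.045],
  [[0,0.03,0],0,0.045],
  [[0,0.02,0],0,0.045],
  [[0,0,0],0,0.045],
  [[0,0,0],0,0.045],
])

```text
time_s: 27.18
ee_pos: [0.4534, -0.1761, 0.3006]
eef_rot: [-3.141, 0.001, -0.174]
force: [-0.3, 1.0, 0.5]
grip_width: 0.0454
grip_force: 0.0
```

Run:
```python
from h import *
o=get_obs();print(o["ee_pos"],o["force"],o["moment"])
c=tubcheck(.185,.21)
t=camera("top")
for k in(c,t):
    for r in spot_point("tub_axle",k)[:2]:
        p=back(k,r["at"][0]*512,r["at"][1]*384,.134);q=p[:2]-so;print("axle",round(r["p"],2),(q@ex).round(3),(q@ey).round(3))
    P=cloud(k);q=P[:,:2]-so;s=np.c_[q@ex,q@ey,P[:,2]]*1000
    m=(s[:,0]>-80)&(s[:,0]<-40)&(abs(s[:,1])<85)&(s[:,2]>235)&(s[:,2]<265);print("grip",np.median(s[m],0).round())
    m=(s[:,0]>30)&(s[:,0]<215)&(s[:,1]>-108)&(s[:,1]<128)&(s[:,2]>15)&(s[:,2]<75);print("pots in tray pts",m.sum(),np.percentile(s[m],[2,98],axis=0).round().tolist())
cv2.imwrite("pics/t8.png",cv2.resize(t["image"][110:290,100:440,::-1],None,fx=2.35,fy=2.35,interpolation=cv2.INTER_CUBIC))
```

```text
[ 0.45340765 -0.17610381  0.30061962] [-0.2808759   1.03441122  0.48050884] [ 0.07547234 -0.01667487 -0.00496913]
top 384 x [-177. -175. -121.   -6.    6.] y [-66. -64.   5.  71.  74.]
  wall 1 82 69.5 slope 1.1 z95 0.2006 zslope -0.7
  wall -1 84 -63.0 slope -0.7 z95 0.201 zslope -0.6
side 213 x [-179. -173.  -94.   -2.    6.] y [-65. -63.  29.  75.  77.]
  wall 1 76 73.0 slope 3.0 z95 0.1994 zslope -0.5
  wall -1 55 -61.2 slope -0.1 z95 0.1992 zslope -0.9
axle 0.88 -0.005 0.012
grip [-58.   6. 253.]
pots in tray pts 290 [[33.0, -108.0, 16.0], [192.0, 112.0, 66.0]]
axle 0.97 -0.004 -0.0
grip [-62.   4. 256.]
pots in tray pts 264 [[98.0, -68.0, 17.0], [153.0, 116.0, 46.0]]
```

View pics/t8.png

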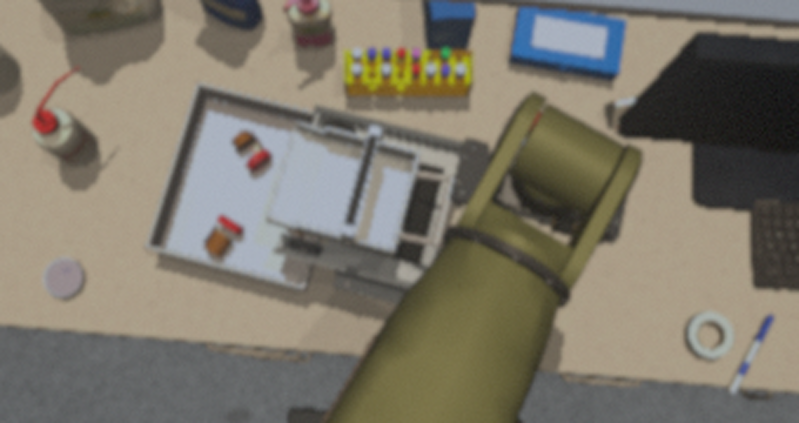

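Top view: the tub stands level and empty on the stand. Two pots are visible in the tray (250,150 and 225,235); the third is hidden under the spout, where the side view showed it. The arm is clear, so I'm handing in.

```bash
python3 -c "
from station import *
print(hand_in())"
```

```text
the job is handed in; nothing more can be done
None
```

The job is handed in (no verdict was returned): the tub was tipped and eased back to stand level and released on the stand, the arm is clear, and all three pots were seen in the tray after tipping, though one was hidden under the spout in the last picture.

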